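Hold the label stock box open for a roll change

ROBOT

A 7-joint arm with a two-finger parallel gripper is mounted at the origin on the work surface. World frame = base frame: x ahead of the robot, y to its left, z up, the work surface at z = 0. Lengths are in m, angles in rad, forces in N, time in s.
With the tool pointing down it reaches from about 0.4 to 0.85 m from the base axis. Payload 10.4 kg.
Tool frame: the origin (TCP) lies at the very end of the fingers, on their centre line; the grasp point (between the pads) lies 19 mm behind it; z points along the fingers, x is the direction in which the jaws open and shut, and the axes are right-handed (so a half turn about z gives the same grasp; the last joint's range is limited). The gripper opens to 85 mm and grips with 20 to 120 N. Pads are 22 mm wide; open, the fingers measure 114 mm over their backs; the gripper's body (76 mm by 85 mm) begins 54 mm behind the grasp point. The pads swing forward as they close: fully open they stand 13 mm farther back than shut.
Start: joints at [1.087, 0.332, -0.065, 1.46, 0.022, 1.35, -0.088], TCP at [0.278, -0.56, 0.231] pointing down, gripper open.
Joint ranges: [-2.6, 2.6], [-0.5, 2.12], [-1.47, 1.34], [0.16, 2.42], [-1.27, 4.41], [0.06, 2.06], [-2.6, 2.6]. Speed limits (rad/s): [2.22, 2.22, 2.79, 2.79, 3.14, 3.14, 3.14].

INTERFACE

Orientations are given as a 3x3 rotation matrix whose columns are the frame's x, y, z axes.
In Python, from cell import bot gives the robot as it stands.
- The arm moves only by the tool servo_tool, never from a script. Its argument "targets" is a list of rows, each a list of 5 numbers: the opening, from -1 (shut) to 1 (fully open), so that 0 is half open, then the shift along the tool's x, y, z in mm, then the turn about the tool's z in units of 6 degrees (1.0 is 6 degrees). In form: [[hand, tx, ty, tz, turn], ...]. A call has 1 to 8 rows; each row shifts and turns the pose as measured when the row begins, along the tool's axes as they then stand; what a row does not reach is not made up. A row lasts 1/12 s, in which the tool goes at most 41.7 mm and 7.16 degrees, less where a joint would pass 70% of its speed; a pose out of reach is approached as far as the arm can. A call with a gripper value outside its range is refused whole. The fingers move at their own pace and stop on an object; the grip force is fixed at half the most. Time passes only in rows, so rows that do not move let the fingers close. It gives the time, the measured TCP pose, the force and the opening at its end, in the units of the state.
- bot.state(): the state, without advancing time (a new reading comes with each control period).
- bot.grab_frame(name): name is "side" or "top"; returns a dict with "img" (480x640x3 uint8, blue, green, red), "K" (3x3 intrinsics, pixels), "k1" (the pictures are not rectified: a ray, as slopes to the right and down, at radius r is drawn at 1 + k1 r^2 times it, then the intrinsics apply), "R" (3x3) and "t" (3): a world point X has camera coordinates R X + t. Camera axes: x right, y down, z forward; pixel columns grow to the right and rows downward; lengths in m; the calibration is good to about 2 mm. A picture is of the moment at which its call begins. There is no depth.
- bot.job_done(): hands the job in, once; it reports no verdict.
The state is a dict: "t": time; "joints": joint angles; "qd": joint speeds; "effort": joint torques, N m; "tcp_pos": TCP position; "orientation": TCP orientation; "ft_force": force on the tool from outside, world axes, zero at the start; "moment": the same for the moment, N m; "gripper_width": finger opening in m.
Only numpy, scipy, OpenCV 4.12 (cv2) and the standard library are available. Lean on these libraries where they do the work, as an engineer would, in place of code of your own. Each camera call takes 0.05 s, during which the arm holds its last target.

TASK

The orange label roll on the steel spindle is being changed: slide it up off the spindle and stand it on its flat end in the yellow tray, and let go of it. Then lift the sprung lid of the blue stock box by its red handle until it is 60 degrees open, and finish holding it there, still and without letting go, so that a colleague can take out a fresh roll. Keep the lid shut until the roll is in the tray, and leave the bottle, the glass and the corkscrew where they are.

Things in the scene. Friction and masses are not known exactly. Their poses are not given: they have to be found in the camera images.
- roll_center (a point): Centre (half-way up) of the orange label roll, 54 mm outer diameter, 45 mm tall, with a 26 mm bore, about 0.1 kg. Its z axis runs along the bore. It starts standing round the spindle on the spindle's foot, its centre about 34 mm above the table, with up to 3 mm of play sideways.
- spindle: Fixed upright steel spindle; the origin is the centre of its underside on the table, z up. Round foot 110 mm in diameter and 12 mm high, post 20 mm in diameter with its tip 75 mm above the table, so it stands 18 mm out of the roll; the roll must rise 63 mm before it is clear.
- tray: Fixed yellow open tray, 150 x 150 mm outside, walls 5 mm thick and 30 mm high, floor 5 mm thick; the origin is the centre of its underside on the table. A roll standing in it has its centre about 28 mm above the table. It may stand to the left or right of the box, the spindle then being on the other side.
- stock: Fixed blue box, 180 mm deep (x), 220 mm wide (y), 100 mm high, under an 8 mm thick aluminium lid; the origin is the centre of its underside on the table. Its front (own -x side) faces the robot, turned by its yaw.
- lid (a joint): Opening angle of the box's lid in rad: 0 shut, 1.047 is 60 degrees, stop at 1.75. The hinge runs along the box's own y at its far (+x) rim, so that the front edge rises and comes back over the hinge. Gravity and a spring close it from any angle; lifting it at the handle takes 1.5 to 5 N.
- lid_handle (a point): Middle of the red handle: a round bar 12 mm in diameter and 110 mm long, parallel to the box's y, held out 50 mm in front of the lid's front edge by a 12 mm rod at either end. It lies 104 mm above the table when shut, 230 mm from the hinge, and turns with the lid (its y is along the bar). Between its end rods and in front of the box there is free space above and below it; a pinched bar can turn between the finger pads.
- lid_hinge (a point): Middle of the lid's hinge line, 100 mm above the table, at the far rim of the box; with the lid at angle a the handle lies 230 mm x cos a back towards the box's front and 230 mm x sin a (plus about 4 mm) above it. Its axes turn with the lid.
- bottle: Bystander: dark green wine bottle, 74 mm in diameter, 300 mm tall, standing; origin at the centre of its underside.
- glass: Bystander: stemmed tasting glass, 72 mm in diameter, 160 mm tall, standing; origin at the centre of its foot.
- corkscrew: Bystander: folded black corkscrew, 110 x 18 x 12 mm, lying flat; origin at the centre of its underside.
Things that resemble listed ones, but are neither listed nor needed, are in the scene too. What is meant by the part that bears roll_center is not green, and is the larger of those in its own colour. There is more than one size of the spindle; the job needs the larger.

How it is judged:
On the way, in this order (a step that is already met when the one before it is completed fails the run):
1. the roll is lifted clear over the spindle's tip, the lid still shut (z of roll_center in the frame of spindle above 0.098 m and value of joint lid below 0.1 rad), for 0.1 s.
2. the roll stands in the tray, released, the lid still shut (x of roll_center in the frame of tray between -0.05 and 0.05 m and y of roll_center in the frame of tray between -0.05 and 0.05 m and height (world z) of roll_center between 0.022 and 0.034 m and angle between roll_center's own z axis and vertical below 0.15 rad and contact force between roll and the fingers below 0.1 N and linear speed of roll below 0.03 m/s and value of joint lid below 0.1 rad), for 0.2 s.
3. the fingers hold the lid about 60 degrees open (value of joint lid between 0.89 and 1.2 rad and velocity of joint lid between -0.06 and 0.06 rad/s and contact force between lid and the fingers above 0.5 N), for 0.3 s.
At the end, for the whole second after the job is handed in: The fingers hold the lid still at 60 degrees open (51 to 68.7 degrees) with more than 0.5 N and no loose thing props it, while the roll stands upright (within 0.15 rad) on the tray's floor, its centre within 50 mm of the tray's middle along either side of the tray, at rest and untouched (all of step 3 and x of roll_center in the frame of tray between -0.05 and 0.05 m and y of roll_center in the frame of tray between -0.05 and 0.05 m and height (world z) of roll_center between 0.022 and 0.034 m and angle between roll_center's own z axis and vertical below 0.15 rad and contact force between roll and the fingers below 0.1 N and linear speed of roll below 0.03 m/s and contact force between lid and roll below 0.1 N and contact force between lid and bottle below 0.1 N and contact force between lid and glass below 0.1 N and contact force between lid and corkscrew below 0.1 N); the arm keeps its last pose, push and grip.
It fails at once if the bottle is moved more than 25 mm (distance of bottle from where it was at the start of the episode above 0.025 m).
It fails at once if the glass is moved more than 25 mm (distance of glass from where it was at the start of the episode above 0.025 m).
It fails at once if the corkscrew is moved more than 25 mm (distance of corkscrew from where it was at the start of the episode above 0.025 m).
It also fails if it takes over 64 s, if anything falls off the work surface, if the arm or the gripper's body presses on something with over 40 N, if the wrist force passes 120 N, or if a joint passes its speed limit or range.

## Working session

There is one attempt and no reset: what is moved stays moved. The work goes in short steps, Python scripts to look and compute and a tool call to move; the robot and the scene stay as the last step left them, time stands still between calls to the robot, and variables do not carry over. Pictures are saved under pics/ and viewed, and the job is handed in when it is done.

Besides the shell and the picture viewer there is one more tool, called after "Request:" as name(argument=value, ...), one argument or row to a line, values as JSON. servo_tool: Moves the arm, as the interface text tells. Its arguments: {"type":"object","properties":{"targets":{"type":"array"}},"required":["targets"]}

```bash
ls; mkdir -p pics; python3 - <<'E'
from cell import bot
import cv2
s=bot.state()
for k in s: print(k,s[k])
for n in ("side","top"):
    f=bot.grab_frame(n); cv2.imwrite(f"pics/{n}0.png",f["img"]); print(n,f["K"],f["k1"],f["R"],f["t"])
E
```

```text
pics
t 0.0
joints [ 1.08737332  0.3328633  -0.06469745  1.46094177  0.02163418  1.34987863
 -0.08851222]
qd [ 0.0005375   0.00067618 -0.00167026  0.00022261 -0.00086391 -0.00173692
 -0.00057142]
effort [ 9.01840231e-04 -6.25425053e+01  4.96837869e-02 -3.91599762e+01
  1.62645034e-02  9.82026133e-03 -3.82324129e-05]
tcp_pos [ 0.277749   -0.55948293  0.23052107]
orientation [[ 4.44697356e-01 -8.95680614e-01 -7.06662572e-04]
 [-8.95679812e-01 -4.44697907e-01  1.20227840e-03]
 [-1.39110882e-03  9.82933749e-05 -9.99999028e-01]]
ft_force [ 0.08322504 -0.14022441 -0.03722232]
moment [0.00758205 0.01476291 0.01093503]
gripper_width 0.08522488105374863
side [[435.95335683   0.         324.93522747]
 [  0.         435.95335683 242.7496614 ]
 [  0.           0.           1.        ]] -0.008777717571976474 [[-0.9823903  -0.18683599 -0.00127107]
 [-0.10163468  0.54008245 -0.83545278]
 [ 0.15677913 -0.82061152 -0.54956077]] [0.55726377 0.12443905 0.85540078]
top [[574.12526689   0.         318.22656965]
 [  0.         574.12526689 252.83743559]
 [  0.           0.           1.        ]] -0.18296685382640457 [[ 0.02695111 -0.99959347 -0.00930257]
 [-0.98945538 -0.02535066 -0.1426022 ]
 [ 0.1423084   0.01304777 -0.98973637]] [0.01271163 0.53709938 1.37226077]
```

View pics/top0.png

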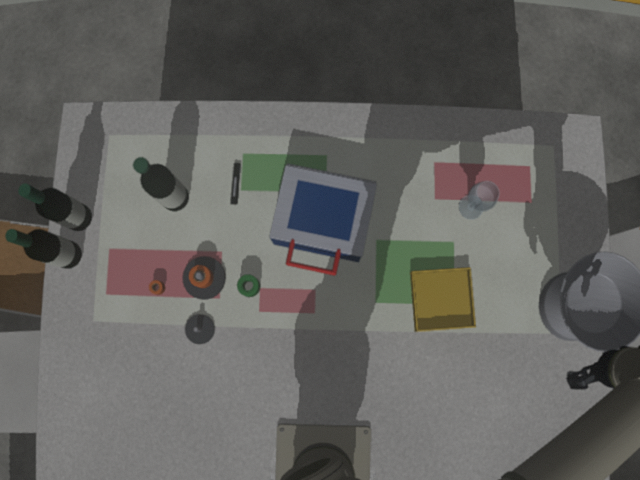

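View pics/side0.png

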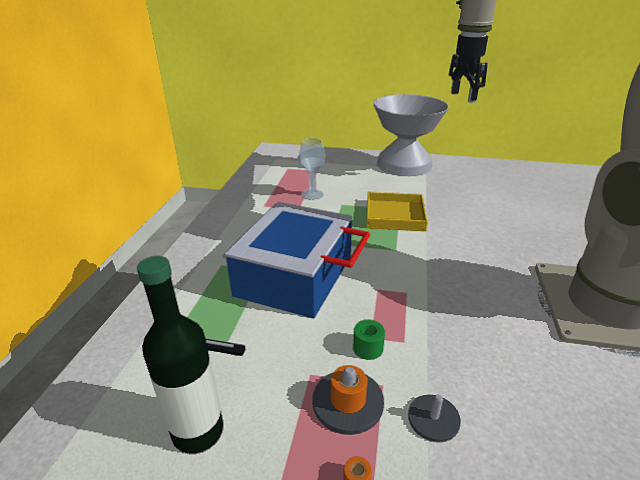

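Top view, candidates:
- Rolls: a large orange one on the spindle (200,275), a small orange one (157,287) and a green one (248,286).
- Spindles: a large one (203,277) and a small bare one (200,325).
- Tray (443,299), box with its red handle (313,262), glass (480,197), corkscrew (235,182) and bottle (170,190).

I choose the large orange roll on the large spindle at (203,277).

```bash
cat > h.py <<'E'
import numpy as np, cv2
from cell import bot
def grab(n,save=None):
    f=bot.grab_frame(n)
    if save: cv2.imwrite(f"pics/{save}.png",f["img"])
    return f
def ray(f,px):
    px=np.array(px,float).reshape(1,1,2)
    D=np.array([f["k1"],0,0,0.])
    s=cv2.undistortPoints(px,f["K"],D)[0,0]
    d=f["R"].T@np.array([s[0],s[1],1]); c=-f["R"].T@f["t"]
    return c,d
def onz(f,px,z):
    c,d=ray(f,px); return c+d*(z-c[2])/d[2]
def proj(f,X):
    r,_=cv2.Rodrigues(f["R"]); p,_=cv2.projectPoints(np.array(X,float).reshape(-1,1,3),r,f["t"],f["K"],np.array([f["k1"],0,0,0.])); return p[:,0]
def mask(f,h0,h1,s=100,v=40):
    h=cv2.cvtColor(f["img"],cv2.COLOR_BGR2HSV)
    m=(h[...,0]>=h0)&(h[...,0]<=h1)&(h[...,1]>s)&(h[...,2]>v)
    return m.astype(np.uint8)
def conts(m,amin=30):
    c,_=cv2.findContours(m,cv2.RETR_EXTERNAL,cv2.CHAIN_APPROX_NONE)
    return [x for x in c if cv2.contourArea(x)>amin]
def tri(rs):
    A=np.zeros((3,3));b=np.zeros(3)
    for c,d in rs:
        d=d/np.linalg.norm(d);P=np.eye(3)-np.outer(d,d);A+=P;b+=P@c
    return np.linalg.solve(A,b)
E
python3 - <<'E'
from h import *
np.set_printoptions(precision=4,suppress=True)
T=grab("top");S=grab("side")
for n,f in(("top",T),("side",S)):
    for nm,a in (("orange",(5,14,150,60)),("yellow",(20,32,120,60)),("red",(0,4,170,90)),("blue",(105,125,120,40)),("green",(55,75,100,20))):
        for c in conts(mask(f,*a)):
            if cv2.contourArea(c)<20000: 
                r=cv2.minAreaRect(c);print(n,nm,cv2.contourArea(c),r)
            
cv2.imwrite("pics/roll_crop.png",cv2.resize(T["img"][220:350,120:300],None,fx=4,fy=4,interpolation=cv2.INTER_CUBIC)[:600,:])
cv2.imwrite("pics/box_crop.png",cv2.resize(T["img"][150:300,250:400],None,fx=4,fy=4,interpolation=cv2.INTER_CUBIC))
cv2.imwrite("pics/sroll_crop.png",cv2.resize(S["img"][350:480,280:480],None,fx=4,fy=4,interpolation=cv2.INTER_CUBIC))
E
```

```text
top orange 85.5 ((198.5, 276.5000305175781), (18.973661422729492, 18.34120750427246), 18.43494987487793)
top yellow 3410.5 ((442.5794677734375, 298.49365234375), (59.92854309082031, 59.529815673828125), 85.42607879638672)
top blue 2761.0 ((323.07696533203125, 209.8846435546875), (60.979103088378906, 47.227901458740234), 11.888657569885254)
side orange 520.0 ((357.5, 467.5), (23.0, 27.0), 90.0)
side orange 1401.5 ((349.0, 388.5), (47.0, 36.0), 90.0)
side yellow 2040.5 ((396.6414489746094, 211.0305633544922), (60.169918060302734, 36.720298767089844), 2.726310968399048)
side red 351.5 ((345.2107849121094, 245.7416534423828), (31.333845138549805, 46.79795837402344), 30.465543746948242)
side blue 3943.5 ((283.47760009765625, 287.8810729980469), (116.38705444335938, 55.02253723144531), 3.3664603233337402)
side blue 354.0 ((340.9117431640625, 245.14706420898438), (20.933792114257812, 25.489330291748047), 12.528807640075684)
side blue 2213.0 ((290.34613037109375, 233.7692413330078), (76.68141174316406, 42.55720138549805), 11.309932708740234)
side green 329.0 ((208.30406188964844, 437.9256896972656), (15.577183723449707, 40.802921295166016), 54.462318420410156)
side green 1002.5 ((368.5621032714844, 339.44482421875), (30.418006896972656, 39.226314544677734), 3.3664605617523193)
side green 3218.0 ((169.40110778808594, 332.94293212890625), (104.31382751464844, 57.90229415893555), 58.276397705078125)
```

View pics/roll_crop.png

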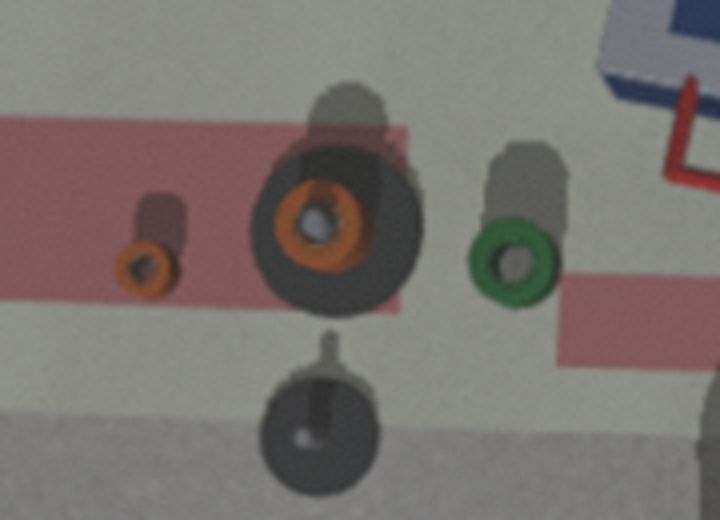

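View pics/box_crop.png

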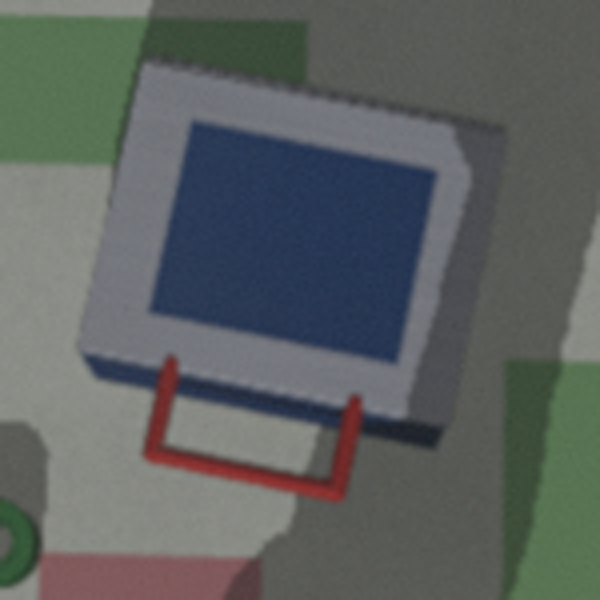

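View pics/sroll_crop.png

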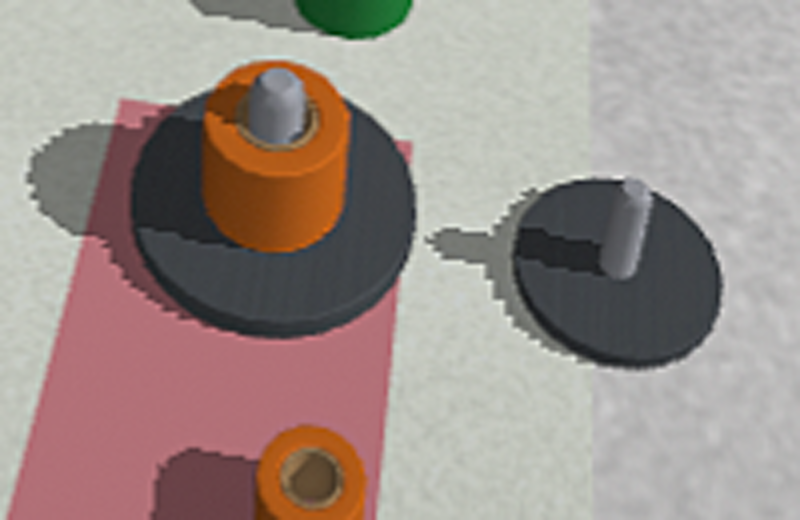

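The crops confirm it: the larger orange roll sits on the larger foot, with its top face centred at about top (200,276) and side (349,380). The smaller orange roll and the thin spindle are decoys.

```bash
python3 - <<'E'
from h import *
np.set_printoptions(precision=4,suppress=True)
T=grab("top");S=grab("side")
tc=lambda u,v:((u-1.5)/4+120,(v-1.5)/4+220); sc=lambda u,v:((u-1.5)/4+280,(v-1.5)/4+350); bc=lambda u,v:((u-1.5)/4+250,(v-1.5)/4+150)
print("roll top",onz(T,tc(320,225),.0565),onz(S,sc(276.5,119),.0565),tri([ray(T,tc(320,225)),ray(S,sc(276.5,119))]))
print("foot",onz(T,tc(337,231),.012),onz(S,sc(274,200),.012))
print("tip",onz(T,tc(318,222),.075),onz(S,sc(279,76),.075))
print("edges roll",[onz(T,tc(*p),.0565) for p in((275,225),(365,225))])
t=max(conts(mask(T,20,32,120,60)),key=cv2.contourArea);b=cv2.boxPoints(cv2.minAreaRect(t))
print("tray corners top",[onz(T,p,.03)[:2] for p in b])
M=cv2.moments(t);print(onz(T,(M['m10']/M['m00'],M['m01']/M['m00']),.02))
t=max(conts(mask(S,20,32,120,60)[180:260,350:450]),key=cv2.contourArea)
cv2.imwrite("pics/tray_s.png",cv2.resize(S["img"][180:240,350:440],None,fx=6,fy=6,interpolation=cv2.INTER_CUBIC))
cv2.imwrite("pics/handle_s.png",cv2.resize(S["img"][200:320,220:380],None,fx=5,fy=5,interpolation=cv2.INTER_CUBIC))
L=[onz(T,bc(*p),.108) for p in((145,60),(505,128),(443,425),(80,350))];print("lid",L)
for a,c in((0,1),(1,2),(2,3),(3,0)):print(np.linalg.norm(L[a]-L[c]))
d=L[0]+L[1]-L[2]-L[3];print("yaw",np.degrees(np.arctan2(d[1],d[0])), "centre",np.mean(L,0))
H=[onz(T,bc(*p),.104) for p in((150,456),(338,493))];print("bar",H,np.mean(H,0),H[0]-H[1])
for nm,p,z in(("glass foot",(471,206),0),("bottle base",(178,200),0),("cork",(235,182),0.01),("bowl",(597,300),.1)):print(nm,onz(T,p,z))
E
```

```text
roll top [0.4699 0.3139 0.0565] [0.4714 0.3165 0.0565] [0.4709 0.3145 0.0539]
foot [0.4708 0.3127 0.012 ] [0.4709 0.3181 0.012 ]
tip [0.4699 0.3112 0.075 ] [0.4717 0.3124 0.075 ]
edges roll [array([0.4691, 0.3419, 0.0565]), array([0.4707, 0.2861, 0.0565])]
tray corners top [array([ 0.4984, -0.202 ]), array([ 0.5137, -0.3519]), array([ 0.3658, -0.3633]), array([ 0.352 , -0.2149])]
[ 0.4323 -0.2841  0.02  ]
lid [array([0.7386, 0.1093, 0.108 ]), array([ 0.7018, -0.107 ,  0.108 ]), array([ 0.522 , -0.0726,  0.108 ]), array([0.561 , 0.1411, 0.108 ])]
0.21946362242535247
0.18308073606246988
0.21724097989871494
0.18040712655389735
yaw -10.48038269423693 centre [0.6308 0.0177 0.108 ]
bar [array([0.4998, 0.098 , 0.104 ]), array([ 0.481 , -0.0124,  0.104 ])] [0.4904 0.0428 0.104 ] [0.0189 0.1103 0.    ]
glass foot [ 0.6746 -0.3645  0.    ]
bottle base [0.6715 0.3954 0.    ]
cork [0.7194 0.2463 0.01  ]
bowl [ 0.4294 -0.6539  0.1   ]
```

View pics/handle_s.png

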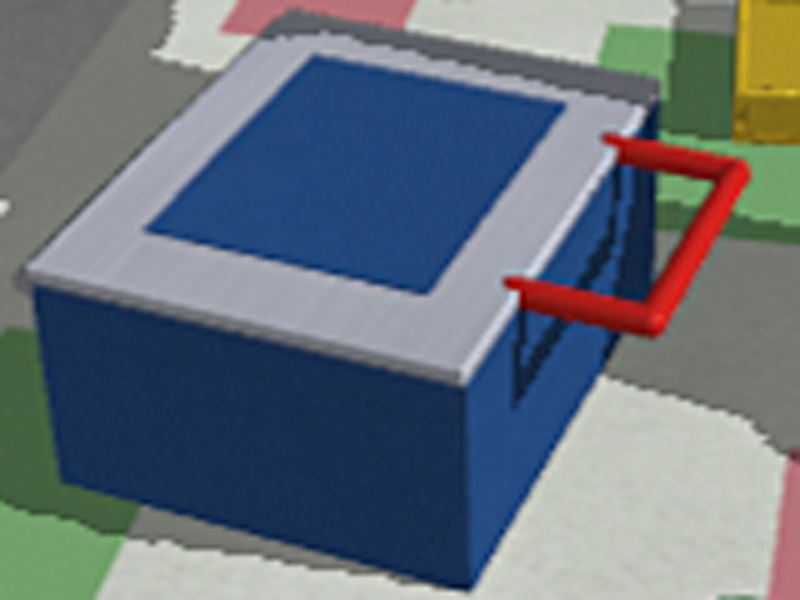

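View pics/tray_s.png

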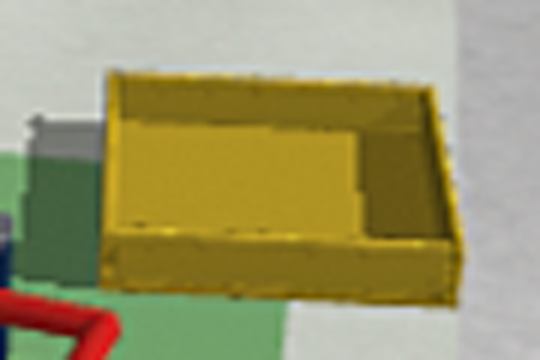

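Request:
servo_tool(
  targets=[
    [1,-15,-25,-6,0],
    [1,-20,-34,-6,0],
    [1,-20,-34,-6,0],
    [1,-20,-34,-6,0],
    [1,-20,-34,-6,0],
    [1,-20,-34,0,0],
    [1,-20,-34,0,0],
    [1,-20,-34,0,0],
  ],
)

```text
t: 0.97
tcp_pos: [0.4438, -0.3029, 0.2603]
orientation: [[0.428, -0.904, -0.004], [-0.904, -0.428, -0.002], [0.0, 0.005, -1.0]]
ft_force: [0.6, -0.3, 0.5]
gripper_width: 0.0852
```

Request:
servo_tool(
  targets=[
    [1,0,0,0,-1],
    [1,0,0,0,-1],
    [1,0,0,0,-1],
    [1,0,0,0,-1],
    [1,0,0,0,-1],
    [1,0,0,0,-1],
    [1,0,0,0,-1],
    [1,0,0,0,-1],
  ],
)

```text
t: 1.63
tcp_pos: [0.4514, -0.2895, 0.2612]
orientation: [[0.971, -0.238, -0.001], [-0.238, -0.971, -0.0], [-0.001, 0.0, -1.0]]
ft_force: [0.4, 0.0, 0.3]
gripper_width: 0.0855
```

Request:
servo_tool(
  targets=[
    [1,0,0,0,-0.9],
    [1,0,0,0,0],
  ],
)

```text
t: 1.8
tcp_pos: [0.4513, -0.2894, 0.2612]
orientation: [[0.991, -0.135, -0.001], [-0.135, -0.991, -0.0], [-0.001, 0.0, -1.0]]
ft_force: [-0.2, 0.2, -0.3]
gripper_width: 0.0854
```

```bash
cat >> h.py <<'E'
def go(X,yaw=None):
    s=bot.state();R=s["orientation"];d=np.array(X)-s["tcp_pos"]
    y=np.degrees(np.arctan2(R[1,0],R[0,0]))
    print("t",round(s["t"],2),"tcp",s["tcp_pos"].round(4),"yaw",round(y,1),"w",round(s["gripper_width"],4),"F",np.round(s["ft_force"],1),"j",np.round(s["joints"],2))
    print("need tool mm",(R.T@d*1000).round(1), "turn", None if yaw is None else round(-(yaw-y)/6,2), "tilt z",R[:,2].round(3))
E
python3 -c "
from h import *
go([.4705,.3148,.25],-10)"
```

```text
t 1.8 tcp [ 0.4513 -0.2894  0.2612] yaw -7.8 w 0.0854 F [-0.2  0.2 -0.3] j [ 0.8   0.14 -0.34  1.64  0.05  1.37  0.31]
need tool mm [ -62.8 -601.3   11. ] turn 0.37 tilt z [-0.001 -0.    -1.   ]
```

Request:
servo_tool(
  targets=[
    [1,-3,-25,0,0],
    [1,-4,-36,0,0],
    [1,-4,-36,0,0],
    [1,-4,-36,0,0],
    [1,-4,-36,0,0],
    [1,-4,-36,0,0],
    [1,-4,-36,0,0],
    [1,-4,-36,0,0],
  ],
)

```text
t: 2.47
tcp_pos: [0.4608, -0.0092, 0.26]
orientation: [[0.984, -0.18, -0.001], [-0.18, -0.984, -0.003], [-0.0, 0.003, -1.0]]
ft_force: [1.3, -0.3, 0.3]
gripper_width: 0.0854
```

Request:
servo_tool(
  targets=[
    [1,-4,-36,0,0],
    [1,-4,-36,0,0],
    [1,-4,-36,0,0],
    [1,-4,-36,0,0],
    [1,-4,-36,0,0],
    [1,-4,-36,0,0],
    [1,-4,-36,0,0],
    [1,-3,-25,0,0],
  ],
)

```text
t: 3.13
tcp_pos: [0.482, 0.284, 0.2611]
orientation: [[0.977, -0.212, 0.006], [-0.212, -0.977, -0.004], [0.006, 0.003, -1.0]]
ft_force: [0.7, -0.7, -0.6]
gripper_width: 0.0856
```

Request:
servo_tool(
  targets=[
    [1,0,0,0,0],
    [1,0,0,0,0],
  ],
)

```text
t: 3.3
tcp_pos: [0.48, 0.2908, 0.2606]
orientation: [[0.978, -0.21, 0.003], [-0.21, -0.978, -0.0], [0.004, -0.0, -1.0]]
ft_force: [-0.5, -1.7, -0.4]
gripper_width: 0.0854
```

```bash
python3 -c "
from h import *
go([.4705,.3148,.1],-10)"
```

```text
t 3.3 tcp [0.48   0.2908 0.2606] yaw -12.1 w 0.0854 F [-0.5 -1.7 -0.4] j [ 0.09  0.28 -0.86  1.56  0.22  1.4  -1.  ]
need tool mm [-14.9 -21.4 160.6] turn -0.35 tilt z [ 0.003 -0.    -1.   ]
```

Request:
servo_tool(
  targets=[
    [1,-8,-11,20,-0.35],
    [1,-7,-11,25,0],
    [1,0,0,30,0],
    [1,0,0,30,0],
    [1,0,0,25,0],
    [1,0,0,15,0],
    [1,0,0,0,0],
    [1,0,0,0,0],
  ],
)

```text
t: 3.97
tcp_pos: [0.4734, 0.3083, 0.1114]
orientation: [[0.98, -0.198, 0.008], [-0.198, -0.98, -0.004], [0.009, 0.002, -1.0]]
ft_force: [0.4, 0.7, 0.3]
gripper_width: 0.0856
```

```bash
python3 - <<'E'
from h import *
go([.4705,.3148,.018],-10)
T=grab("top");S=grab("side")
a=cv2.resize(T["img"][200:340,120:280],None,fx=2.5,fy=2.5);b=cv2.resize(S["img"][270:470,250:450],None,fx=1.75,fy=1.75)
cv2.imwrite("pics/pre.png",np.hstack([a,b]))
E
```

```text
t 3.97 tcp [0.4734 0.3083 0.1114] yaw -11.4 w 0.0856 F [0.4 0.7 0.3] j [ 0.01  0.42 -0.82  1.74  0.34  1.13 -1.11]
need tool mm [-5.  -5.9 93.3] turn -0.24 tilt z [ 0.008 -0.004 -1.   ]
```

View pics/pre.png

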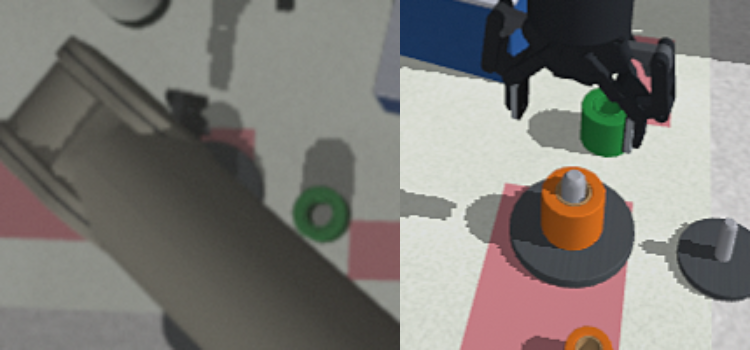

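Side view: the fingers straddle the roll along x above it at about (575,200) in the picture, with no decoy beneath them. The top view is hidden by the arm. Descending.

Request:
servo_tool(
  targets=[
    [1,-5,-6,5,-0.25],
    [1,-1,-1,15,0],
    [1,0,0,20,0],
    [1,0,0,15,0],
    [1,0,0,0,0],
  ],
)

```text
t: 4.48
tcp_pos: [0.4726, 0.3197, 0.0585]
orientation: [[0.985, -0.171, 0.019], [-0.171, -0.985, 0.002], [0.018, -0.005, -1.0]]
ft_force: [-0.9, -0.3, 0.5]
gripper_width: 0.0856
```

```bash
python3 - <<'E'
from h import *
go([.4705,.3148,.018],-10)
E
```

```text
t 4.48 tcp [0.4726 0.3197 0.0585] yaw -9.8 w 0.0856 F [-0.9 -0.3  0.5] j [-0.03  0.49 -0.79  1.77  0.41  1.03 -1.15]
need tool mm [-1.9  5.4 40.4] turn 0.03 tilt z [ 0.019  0.002 -1.   ]
```

Request:
servo_tool(
  targets=[
    [1,-2,5,10,0],
    [1,0,0,10,0],
    [1,0,0,10,0],
    [1,0,0,8,0],
    [1,0,0,0,0],
  ],
)

```text
t: 4.9
tcp_pos: [0.4704, 0.3157, 0.0176]
orientation: [[0.985, -0.17, 0.02], [-0.17, -0.985, 0.003], [0.02, -0.006, -1.0]]
ft_force: [-1.6, -0.5, 0.1]
gripper_width: 0.0856
```

```bash
python3 - <<'E'
from h import *
go([.4705,.3148,.018],-10)
E
```

```text
t 4.9 tcp [0.4704 0.3157 0.0176] yaw -9.8 w 0.0856 F [-1.6 -0.5  0.1] j [-0.05  0.53 -0.76  1.81  0.46  0.96 -1.18]
need tool mm [ 0.3  0.9 -0.4] turn 0.04 tilt z [ 0.02   0.003 -1.   ]
```

Request:
servo_tool(
  targets=[
    [-1,0,0,0,0],
    [-1,0,0,0,0],
    [-1,0,0,0,0],
    [-1,0,0,0,0],
    [-1,0,0,0,0],
    [-1,0,0,0,0],
    [-1,0,0,0,0],
    [-1,0,0,0,0],
  ],
)

```text
t: 5.57
tcp_pos: [0.4714, 0.3166, 0.0194]
orientation: [[0.985, -0.17, 0.023], [-0.17, -0.985, 0.004], [0.022, -0.008, -1.0]]
ft_force: [-0.2, -1.1, -1.4]
gripper_width: 0.0523
```

```bash
python3 - <<'E'
from h import *
go([.4705,.3148,.018],-10)
S=grab("side");cv2.imwrite("pics/g.png",cv2.resize(S["img"][270:470,250:450],None,fx=3,fy=3))
E
```

```text
t 5.57 tcp [0.4714 0.3166 0.0194] yaw -9.8 w 0.0523 F [-0.2 -1.1 -1.4] j [-0.05  0.53 -0.76  1.81  0.46  0.96 -1.18]
need tool mm [-0.6  1.9  1.3] turn 0.03 tilt z [ 0.023  0.004 -1.   ]
```

View pics/g.png

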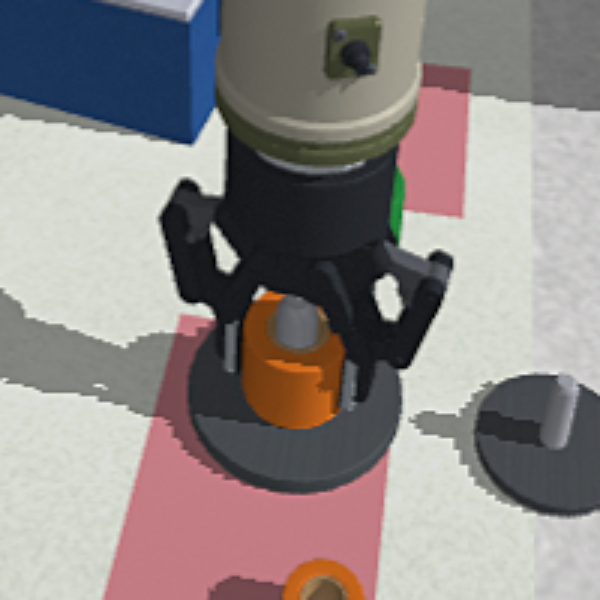

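Both pads are on the roll at picture (295,360) and the width is 52 mm. Lifting.

Request:
servo_tool(
  targets=[
    [-1,0,0,-5,0],
    [-1,0,0,-12,0],
    [-1,0,0,-12,0],
    [-1,0,0,-12,0],
    [-1,0,0,-12,0],
    [-1,0,0,-12,0],
    [-1,0,0,-12,0],
    [-1,0,0,-12,0],
  ],
)

```text
t: 6.28
tcp_pos: [0.4684, 0.316, 0.1168]
orientation: [[0.985, -0.169, 0.021], [-0.169, -0.986, 0.004], [0.021, -0.007, -1.0]]
ft_force: [0.3, 0.3, -1.5]
gripper_width: 0.0524
```

```bash
python3 - <<'E'
from h import *
go([.4705,.3148,.018],-10)
S=grab("side");cv2.imwrite("pics/l.png",cv2.resize(S["img"][240:440,250:450],None,fx=3,fy=3))
E
```

```text
t 6.28 tcp [0.4684 0.316  0.1168] yaw -9.7 w 0.0524 F [ 0.3  0.3 -1.5] j [ 0.01  0.4  -0.84  1.74  0.34  1.13 -1.1 ]
need tool mm [ 0.3  1.5 98.8] turn 0.04 tilt z [ 0.021  0.004 -1.   ]
```

View pics/l.png

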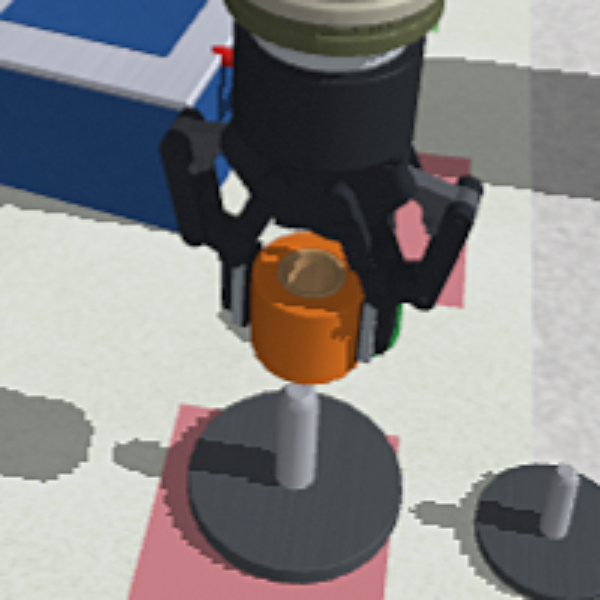

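The roll is off the spindle and upright, centre about 0.131 m. Raising it and carrying it over to the tray.

Request:
servo_tool(
  targets=[
    [-1,0,0,-20,0],
    [-1,0,0,-25,0],
    [-1,0,0,-25,0],
    [-1,0,0,-25,0],
    [-1,0,10,-20,0],
    [-1,0,22,-8,0],
    [-1,0,32,0,0],
    [-1,0,32,0,0],
  ],
)

```text
t: 7.0
tcp_pos: [0.4476, 0.2262, 0.2508]
orientation: [[0.987, -0.158, 0.025], [-0.158, -0.987, 0.011], [0.023, -0.015, -1.0]]
ft_force: [0.2, -1.3, -1.0]
gripper_width: 0.052
```

Request:
servo_tool(
  targets=[
    [-1,0,33,0,0],
    [-1,0,33,0,0],
    [-1,0,33,0,0],
    [-1,0,33,0,0],
    [-1,0,33,0,0],
    [-1,0,33,0,0],
    [-1,0,33,0,0],
    [-1,0,33,0,0],
  ],
)

```text
t: 7.67
tcp_pos: [0.4015, -0.0441, 0.2502]
orientation: [[0.988, -0.153, 0.033], [-0.154, -0.988, 0.01], [0.031, -0.015, -0.999]]
ft_force: [0.6, 0.1, -0.7]
gripper_width: 0.0519
```

```bash
python3 - <<'E'
from h import *
go([.4325,-.283,.25],-5)
E
```

```text
t 7.67 tcp [ 0.4015 -0.0441  0.2502] yaw -8.9 w 0.0519 F [ 0.6  0.1 -0.7] j [ 0.59 -0.19 -0.5   1.96 -0.11  1.32 -0.04]
need tool mm [ 67.4 231.3  -1.2] turn -0.64 tilt z [ 0.033  0.01  -0.999]
```

Request:
servo_tool(
  targets=[
    [-1,9,31,0,0],
    [-1,9,31,0,0],
    [-1,9,31,0,0],
    [-1,9,31,0,0],
    [-1,9,31,0,0],
    [-1,9,28,0,0],
    [-1,5,18,0,0],
    [-1,0,0,0,0],
  ],
)

```text
t: 8.33
tcp_pos: [0.4247, -0.2683, 0.2516]
orientation: [[0.987, -0.16, 0.035], [-0.16, -0.987, 0.004], [0.034, -0.01, -0.999]]
ft_force: [-0.6, 1.0, -1.8]
gripper_width: 0.0521
```

```bash
python3 - <<'E'
from h import *
go([.4325,-.283,.08],-5)
E
```

```text
t 8.33 tcp [ 0.4247 -0.2683  0.2516] yaw -9.2 w 0.0521 F [-0.6  1.  -1.8] j [ 0.75  0.04 -0.27  1.76 -0.01  1.31  0.32]
need tool mm [  4.2  15.  171.7] turn -0.7 tilt z [ 0.035  0.004 -0.999]
```

Request:
servo_tool(
  targets=[
    [-1,2,7,20,-0.7],
    [-1,2,8,30,0],
    [-1,0,0,30,0],
    [-1,0,0,30,0],
    [-1,0,0,30,0],
    [-1,0,0,20,0],
    [-1,0,0,0,0],
  ],
)

```text
t: 8.92
tcp_pos: [0.4349, -0.2819, 0.0892]
orientation: [[0.996, -0.082, 0.041], [-0.083, -0.997, 0.003], [0.041, -0.007, -0.999]]
ft_force: [-1.1, 0.4, -1.5]
gripper_width: 0.052
```

```bash
python3 - <<'E'
from h import *
go([.4325,-.283,.014],-5)
S=grab("side");T=grab("top");cv2.imwrite("pics/p.png",np.hstack([cv2.resize(S["img"][140:250,330:450],None,fx=3.3,fy=3.3)[:360],cv2.resize(T["img"][240:360,380:500],None,fx=3,fy=3)]))
E
```

```text
t 8.92 tcp [ 0.4349 -0.2819  0.0892] yaw -4.7 w 0.052 F [-1.1  0.4 -1.5] j [ 0.75  0.22 -0.27  1.92  0.04  0.97  0.38]
need tool mm [-5.4  1.8 75. ] turn 0.04 tilt z [ 0.041  0.003 -0.999]
```

View pics/p.png

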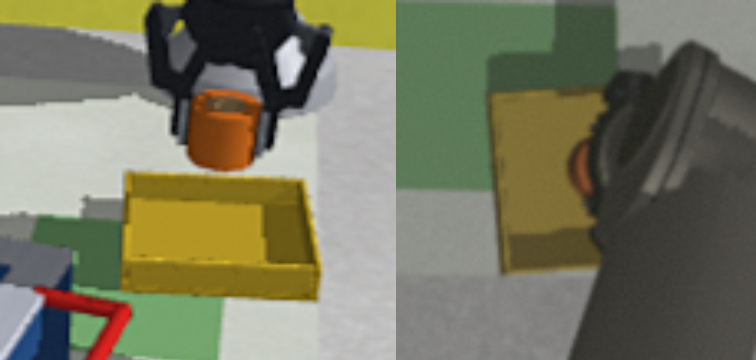

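The roll is held above the middle of the tray: side crop roll (225,130), tray (220,235). Lowering.

Request:
servo_tool(
  targets=[
    [-1,-3,1,15,0],
    [-1,-2,0,20,0],
    [-1,0,0,15,0],
    [-1,0,0,10,0],
    [-1,0,0,8,0],
    [-1,0,0,2,0],
  ],
)

```text
t: 9.52
tcp_pos: [0.4429, -0.2874, 0.0334]
orientation: [[0.995, -0.082, 0.061], [-0.081, -0.997, -0.01], [0.062, 0.005, -0.998]]
ft_force: [-0.7, -0.0, -1.6]
gripper_width: 0.0523
```

```bash
python3 - <<'E'
from h import *
go([.4325,-.283,.013],-5)
E
```

```text
t 9.52 tcp [ 0.4429 -0.2874  0.0334] yaw -4.7 w 0.0523 F [-0.7 -0.  -1.6] j [ 0.73  0.31 -0.26  1.96  0.08  0.83  0.35]
need tool mm [-11.9  -3.6  19.7] turn 0.05 tilt z [ 0.061 -0.01  -0.998]
```

Request:
servo_tool(
  targets=[
    [-1,-6,-2,3,0],
    [-1,-6,-2,4,0],
    [-1,0,0,4,0],
    [-1,0,0,3,0],
    [-1,0,0,0,0],
  ],
)

```text
t: 9.93
tcp_pos: [0.4325, -0.2829, 0.0204]
orientation: [[0.995, -0.082, 0.065], [-0.081, -0.997, -0.012], [0.065, 0.007, -0.998]]
ft_force: [0.0, -0.1, -1.1]
gripper_width: 0.0519
```

```bash
python3 - <<'E'
from h import *
go([.4325,-.283,.013],-5)
E
```

```text
t 9.93 tcp [ 0.4325 -0.2829  0.0204] yaw -4.7 w 0.0519 F [ 0.  -0.1 -1.1] j [ 0.74  0.3  -0.26  2.    0.08  0.79  0.35]
need tool mm [-0.5 -0.   7.4] turn 0.05 tilt z [ 0.065 -0.012 -0.998]
```

Request:
servo_tool(
  targets=[
    [-1,0,0,3,0],
    [-1,0,0,2.5,0],
    [-1,0,0,1,0],
    [-1,0,0,0,0],
  ],
)

```text
t: 10.27
tcp_pos: [0.4334, -0.2834, 0.0136]
orientation: [[0.994, -0.082, 0.065], [-0.082, -0.997, -0.013], [0.066, 0.008, -0.998]]
ft_force: [0.4, 0.2, -1.6]
gripper_width: 0.0523
```

Request:
servo_tool(
  targets=[
    [-1,0,0,1,0],
    [-1,0,0,1,0],
    [-1,0,0,0,0],
  ],
)

```text
t: 10.52
tcp_pos: [0.4338, -0.2836, 0.0123]
orientation: [[0.994, -0.082, 0.065], [-0.082, -0.997, -0.013], [0.066, 0.008, -0.998]]
ft_force: [-1.5, 1.5, 0.7]
gripper_width: 0.0526
```

```bash
python3 - <<'E'
from h import *
go([.4325,-.283,.013],-5)
S=grab("side");cv2.imwrite("pics/p2.png",cv2.resize(S["img"][140:250,330:450],None,fx=5,fy=5))
E
```

```text
t 10.52 tcp [ 0.4338 -0.2836  0.0123] yaw -4.7 w 0.0526 F [-1.5  1.5  0.7] j [ 0.73  0.32 -0.26  2.    0.09  0.77  0.35]
need tool mm [-1.3 -0.5 -0.8] turn 0.05 tilt z [ 0.065 -0.013 -0.998]
```

View pics/p2.png

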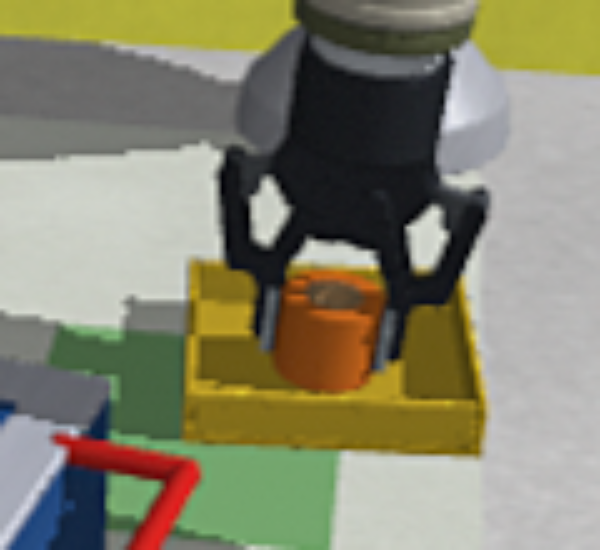

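The roll is touching the floor near the tray's middle (picture 325,380). Releasing.

Request:
servo_tool(
  targets=[
    [0.7,0,0,0,0],
    [0.7,0,0,0,0],
    [0.7,0,0,0,0],
    [0.7,0,0,0,0],
    [0.7,0,0,0,0],
    [0.7,0,0,0,0],
  ],
)

```text
t: 11.07
tcp_pos: [0.4346, -0.284, 0.0125]
orientation: [[0.994, -0.082, 0.067], [-0.081, -0.997, -0.014], [0.068, 0.008, -0.998]]
ft_force: [0.1, 0.4, 0.1]
gripper_width: 0.0726
```

Request:
servo_tool(
  targets=[
    [0.7,0,0,-5,0],
    [0.7,0,0,-10,0],
    [0.7,0,0,-15,0],
    [0.7,0,0,-20,0],
    [0.7,0,0,-25,0],
    [0.7,0,0,-25,0],
    [0.7,0,0,-25,0],
    [0.7,0,0,-20,0],
  ],
)

```text
t: 11.73
tcp_pos: [0.4219, -0.2797, 0.1639]
orientation: [[0.995, -0.081, 0.061], [-0.08, -0.997, -0.009], [0.062, 0.004, -0.998]]
ft_force: [-0.1, -0.9, -0.6]
gripper_width: 0.0729
```

```bash
python3 - <<'E'
from h import *
go([.49,.043,.2],-10)
S=grab("side");cv2.imwrite("pics/p3.png",cv2.resize(S["img"][140:250,330:450],None,fx=5,fy=5))
m=mask(S,5,14,150,60); c=[x for x in conts(m) if 340<x[:,0,0].mean()<440 and x[:,0,1].mean()<260]
c=c[0];x,y,w,h=cv2.boundingRect(c);print(x,y,w,h)
print(onz(S,(x+w/2,y+h/2),.0275), proj(S,[[.4325,-.283,.0275]]))
E
```

```text
t 11.73 tcp [ 0.4219 -0.2797  0.1639] yaw -4.6 w 0.0729 F [-0.1 -0.9 -0.6] j [ 0.77  0.1  -0.27  1.89  0.01  1.1   0.42]
need tool mm [  44.  -327.   -34.8] turn 0.9 tilt z [ 0.061 -0.009 -0.998]
385 195 21 24
[ 0.43287712 -0.27912521  0.0275    ] [[395.72491264 206.31279501]]
```

View pics/p3.png

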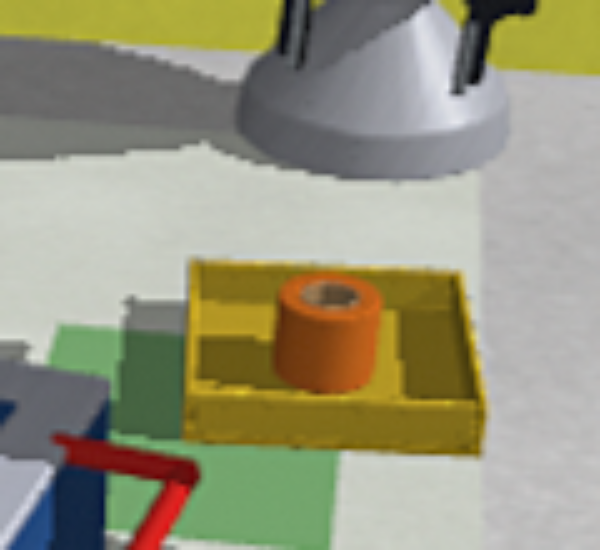

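The roll stands upright and free in the tray, about 4 mm from its middle (picture 327,335). Next, the handle.

Request:
servo_tool(
  targets=[
    [-0.1,0,0,-25,0.5],
    [-0.1,2,-10,-25,0.4],
    [-0.1,6,-30,-8,0],
    [-0.1,6,-34,0,0],
    [-0.1,6,-36,0,0],
    [-0.1,6,-36,0,0],
    [-0.1,6,-36,0,0],
    [-0.1,6,-36,0,0],
  ],
)

```text
t: 12.45
tcp_pos: [0.4959, -0.073, 0.2413]
orientation: [[0.978, -0.195, 0.077], [-0.194, -0.981, -0.022], [0.08, 0.007, -0.997]]
ft_force: [0.7, -0.7, -0.8]
gripper_width: 0.0377
```

```bash
python3 - <<'E'
from h import *
go([.49,.043,.2],-10)
E
```

```text
t 12.45 tcp [ 0.4959 -0.073   0.2413] yaw -11.2 w 0.0377 F [ 0.7 -0.7 -0.8] j [ 0.54  0.02 -0.49  1.81  0.03  1.24 -0.16]
need tool mm [ -31.6 -112.9   38.1] turn -0.21 tilt z [ 0.077 -0.022 -0.997]
```

Request:
servo_tool(
  targets=[
    [-0.1,-8,-30,8,-0.2],
    [-0.1,-8,-30,8,0],
    [-0.1,-8,-28,8,0],
    [-0.1,-6,-18,8,0],
    [-0.1,0,0,0,0],
    [-0.1,0,0,0,0],
  ],
)

```text
t: 12.95
tcp_pos: [0.488, 0.0514, 0.2102]
orientation: [[0.983, -0.16, 0.085], [-0.159, -0.987, -0.021], [0.087, 0.007, -0.996]]
ft_force: [-0.7, 0.1, 0.2]
gripper_width: 0.0384
```

```bash
python3 - <<'E'
from h import *
go([.49,.043,.13],-10)
S=grab("side");T=grab("top");cv2.imwrite("pics/h1.png",np.hstack([cv2.resize(S["img"][140:280,290:430],None,fx=2.8,fy=2.8),cv2.resize(T["img"][190:330,240:380],None,fx=2.8,fy=2.8)]))
E
```

```text
t 12.95 tcp [0.488  0.0514 0.2102] yaw -9.2 w 0.0384 F [-0.7  0.1  0.2] j [ 0.4   0.02 -0.62  1.87  0.06  1.17 -0.41]
need tool mm [-3.7  7.4 80.2] turn 0.14 tilt z [ 0.085 -0.021 -0.996]
```

View pics/h1.png

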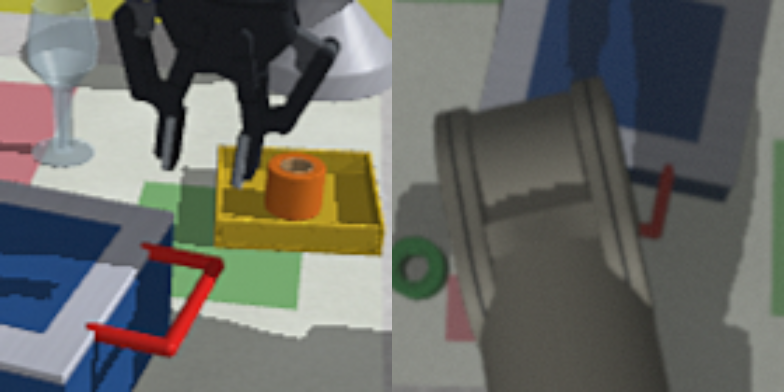

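Side view: the fingers are above and behind the bar in the picture, pads at (170,160) and (240,180), bar middle at (195,305). The top view is hidden by the wrist. Continuing down.

Request:
servo_tool(
  targets=[
    [-0.1,-2,4,15,0.1],
    [-0.1,-2,3,20,0],
    [-0.1,0,0,20,0],
    [-0.1,0,0,12,0],
    [-0.1,0,0,0,0],
    [-0.1,0,0,0,0],
  ],
)

```text
t: 13.55
tcp_pos: [0.4919, 0.0337, 0.1449]
orientation: [[0.978, -0.185, 0.091], [-0.184, -0.983, -0.025], [0.094, 0.008, -0.996]]
ft_force: [0.6, -0.7, 0.4]
gripper_width: 0.0385
```

```bash
python3 - <<'E'
from h import *
go([.49,.043,.085],-10)
S=grab("side");f=S
cv2.imwrite("pics/h2.png",cv2.resize(S["img"][140:280,290:430],None,fx=4,fy=4))
print(proj(S,[bot.state()["tcp_pos"],[.49,.043,.104]]))
E
```

```text
t 13.55 tcp [0.4919 0.0337 0.1449] yaw -10.6 w 0.0385 F [ 0.6 -0.7  0.4] j [ 0.4   0.09 -0.61  1.96  0.11  1.03 -0.44]
need tool mm [-9.2 -9.2 59.2] turn -0.11 tilt z [ 0.091 -0.025 -0.996]
[[360.58098643 227.6438612 ]
 [360.09175382 248.44649356]]
```

View pics/h2.png

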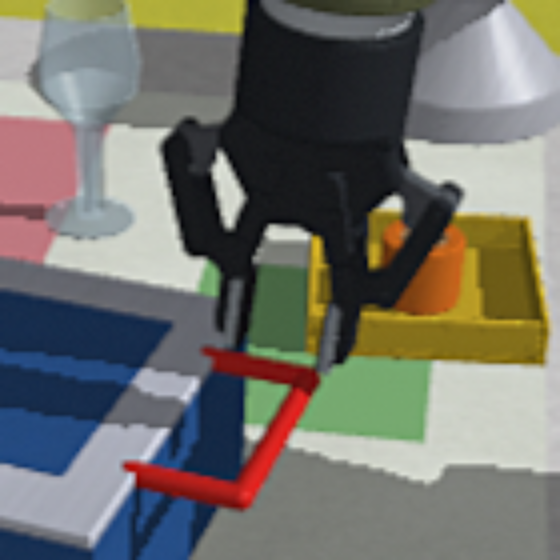

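The bar's middle is at picture (280,437) and projects to (280,434), so they agree. The jaw midpoint is at (282,352). Lowering to straddle the bar.

Request:
servo_tool(
  targets=[
    [-0.1,-4,-5,10,-0.1],
    [-0.1,-4,-4,12,0],
    [-0.1,-1,0,12,0],
    [-0.1,0,0,0,0],
  ],
)

```text
t: 13.93
tcp_pos: [0.49, 0.0432, 0.1119]
orientation: [[0.98, -0.176, 0.097], [-0.174, -0.984, -0.026], [0.1, 0.008, -0.995]]
ft_force: [-0.2, -0.6, -0.8]
gripper_width: 0.0384
```

```bash
python3 - <<'E'
from h import *
go([.49,.043,.085],-10)
E
```

```text
t 13.93 tcp [0.49   0.0432 0.1119] yaw -10.1 w 0.0384 F [-0.2 -0.6 -0.8] j [ 0.38  0.13 -0.62  2.    0.15  0.95 -0.49]
need tool mm [-2.6 -0.  26.7] turn -0.02 tilt z [ 0.097 -0.026 -0.995]
```

Request:
servo_tool(
  targets=[
    [-0.1,-1,0,9,0],
    [-0.1,-1,0,9,0],
    [-0.1,0,0,7,0],
    [-0.1,0,0,0,0],
  ],
)

```text
t: 14.27
tcp_pos: [0.4914, 0.0434, 0.0862]
orientation: [[0.979, -0.175, 0.1], [-0.173, -0.985, -0.026], [0.103, 0.008, -0.995]]
ft_force: [-0.3, -0.8, 0.3]
gripper_width: 0.0386
```

```bash
python3 - <<'E'
from h import *
go([.49,.043,.085],-10)
S=grab("side")
cv2.imwrite("pics/h3.png",cv2.resize(S["img"][140:280,290:430],None,fx=4,fy=4))
E
```

```text
t 14.27 tcp [0.4914 0.0434 0.0862] yaw -10.0 w 0.0386 F [-0.3 -0.8  0.3] j [ 0.37  0.17 -0.62  2.02  0.19  0.9  -0.52]
need tool mm [-1.4  0.7  1. ] turn -0.01 tilt z [ 0.1   -0.026 -0.995]
```

View pics/h3.png

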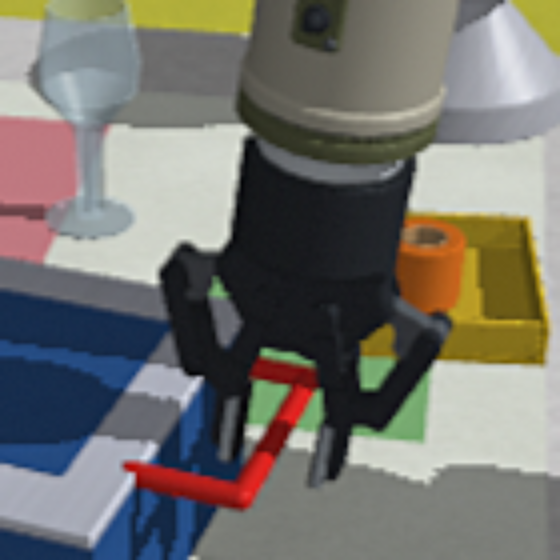

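The fingers straddle the bar (bar middle about (280,430)). Closing.

Request:
servo_tool(
  targets=[
    [-1,0,0,0,0],
    [-1,0,0,0,0],
    [-1,0,0,0,0],
    [-1,0,0,0,0],
    [-1,0,0,0,0],
    [-1,0,0,0,0],
  ],
)

```text
t: 14.82
tcp_pos: [0.494, 0.0433, 0.0886]
orientation: [[0.979, -0.176, 0.105], [-0.175, -0.984, -0.025], [0.108, 0.006, -0.994]]
ft_force: [1.3, 0.0, -3.0]
gripper_width: 0.0099
```

```bash
python3 - <<'E'
from h import *
go([.49,.043,.085],-10)
S=grab("side")
cv2.imwrite("pics/h4.png",cv2.resize(S["img"][140:280,290:430],None,fx=4,fy=4))
E
```

```text
t 14.82 tcp [0.494  0.0433 0.0886] yaw -10.1 w 0.0099 F [ 1.3  0.  -3. ] j [ 0.37  0.17 -0.62  2.02  0.19  0.9  -0.52]
need tool mm [-4.2  0.9  3.2] turn -0.02 tilt z [ 0.105 -0.025 -0.994]
```

View pics/h4.png

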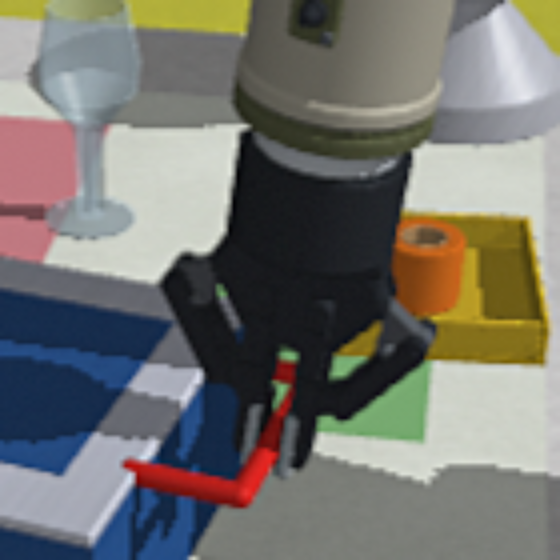

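The bar is pinched between the pads at (270,435), width 9.9 mm. Lifting along the arc.

Request:
servo_tool(
  targets=[
    [-1,1,0,-5,0],
    [-1,2,0,-10,0],
    [-1,2,0,-10,0],
    [-1,2,0,-10,0],
    [-1,3,0,-10,0],
    [-1,3,0,-10,0],
    [-1,4,0,-10,0],
    [-1,4,0,-10,0],
  ],
)

```text
t: 15.53
tcp_pos: [0.5112, 0.0401, 0.1747]
orientation: [[0.978, -0.177, 0.115], [-0.175, -0.984, -0.025], [0.118, 0.004, -0.993]]
ft_force: [18.2, -1.9, -11.2]
gripper_width: 0.0098
```

```bash
cat >> h.py <<'E'
def arc(goal,n):
    s=bot.state();R=s["orientation"];g=s["tcp_pos"]-0.019*R[:,2]
    bx=np.array([np.cos(np.radians(-10)),np.sin(np.radians(-10)),0])
    g0=np.array([.492,.0438,.1075]);d=g-g0;h=g0+0.23*bx;v=h-g
    a=np.degrees(np.arctan2(v[2]*-1,v@bx));print("angle est",a,"r",np.hypot(v[2],v@bx),"lat",d@np.array([-bx[1],bx[0],0]))
    for k in range(1,n+1):
        b=np.radians(a+(goal-a)*k/n);p=h-0.23*np.cos(b)*bx+np.array([0,0,0.23*np.sin(b)]);print((R.T@(p-g)*1000).round(1));g=p
E
python3 - <<'E'
from h import *
go([.49,.043,.085],-10);arc(40,8)
S=grab("side");cv2.imwrite("pics/a1.png",S["img"])
E
```

```text
t 15.53 tcp [0.5112 0.0401 0.1747] yaw -10.2 w 0.0098 F [ 18.2  -1.9 -11.2] j [ 0.4   0.09 -0.62  1.9   0.11  1.07 -0.44]
need tool mm [-31.8   0.5  86.5] turn -0.03 tilt z [ 0.115 -0.025 -0.993]
angle est 22.031518525712094 r 0.22941234445075467 lat -0.00021460790131797285
[ 4.  -0.2 -8.1]
[ 4.8  0.  -7.6]
[ 5.1  0.  -7.4]
[ 5.4  0.  -7.2]
[ 5.7  0.  -7. ]
[ 5.9  0.  -6.8]
[ 6.2  0.  -6.6]
[ 6.4  0.  -6.3]
```

View pics/a1.png

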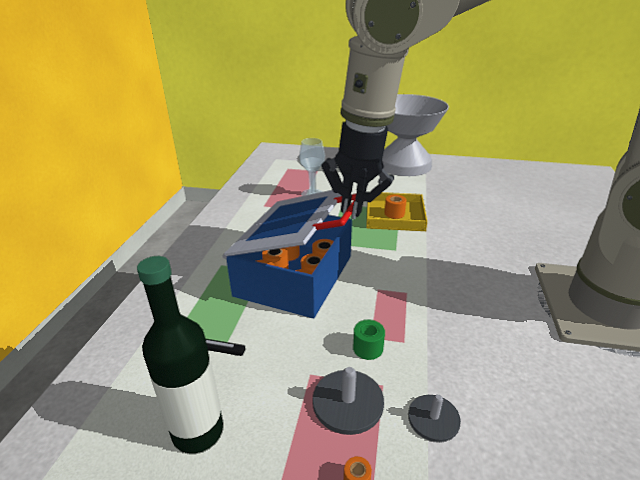

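The lid is opening, about 22°, with the bar held at (348,213). There is 18 N of side load, so I'll bias more along +x.

Request:
servo_tool(
  targets=[
    [-1,5,0,-8,0],
    [-1,5,0,-8,0],
    [-1,6,0,-7.5,0],
    [-1,6,0,-7,0],
  ],
)

```text
t: 15.92
tcp_pos: [0.5318, 0.0363, 0.2146]
orientation: [[0.977, -0.177, 0.121], [-0.176, -0.984, -0.025], [0.123, 0.003, -0.992]]
ft_force: [9.4, -0.1, -11.8]
gripper_width: 0.0098
```

```bash
python3 - <<'E'
from h import *
go([.49,.043,.085],-10);arc(48,6)
E
```

```text
t 15.92 tcp [0.5318 0.0363 0.2146] yaw -10.2 w 0.0098 F [  9.4  -0.1 -11.8] j [ 0.4   0.09 -0.61  1.8   0.11  1.15 -0.42]
need tool mm [-58.    0.3 123.4] turn -0.03 tilt z [ 0.121 -0.025 -0.992]
angle est 33.29077475729578 r 0.2294580564228767 lat -0.00042640604598717397
[ 6.1 -0.4 -7.7]
[ 6.8  0.  -7.1]
[ 7.1  0.  -6.8]
[ 7.4  0.  -6.5]
[ 7.7 -0.  -6.1]
[ 7.9 -0.  -5.8]
```

Request:
servo_tool(
  targets=[
    [-1,7,0,-7.5,0],
    [-1,7,0,-7,0],
    [-1,8,0,-7,0],
    [-1,8,0,-6.5,0],
    [-1,8,0,-6,0],
    [-1,8,0,-5.5,0],
  ],
)

```text
t: 16.42
tcp_pos: [0.5723, 0.0287, 0.2628]
orientation: [[0.977, -0.177, 0.116], [-0.175, -0.984, -0.024], [0.118, 0.004, -0.993]]
ft_force: [-0.2, 0.0, -6.5]
gripper_width: 0.0097
```

```bash
python3 - <<'E'
from h import *
go([.49,.043,.085],-10);arc(59,4)
E
```

```text
t 16.42 tcp [0.5723 0.0287 0.2628] yaw -10.1 w 0.0097 F [-0.2  0.  -6.5] j [ 0.39  0.16 -0.6   1.63  0.15  1.27 -0.42]
need tool mm [-1.040e+02 -1.000e-01  1.667e+02] turn -0.02 tilt z [ 0.116 -0.024 -0.993]
angle est 49.16160808914605 r 0.23020331966111818 lat -0.0008065203765409788
[ 8.4 -0.8 -5.2]
[ 8.5 -0.  -5. ]
[ 8.7 -0.  -4.6]
[ 8.9 -0.  -4.2]
```

Request:
servo_tool(
  targets=[
    [-1,8.5,0,-5.5,0],
    [-1,8.5,0,-5,0],
    [-1,6,0,-3,0],
    [-1,3,0,-1.5,0],
    [-1,0,0,0,0],
    [-1,0,0,0,0],
  ],
)

```text
t: 16.92
tcp_pos: [0.5951, 0.0245, 0.2811]
orientation: [[0.979, -0.176, 0.107], [-0.174, -0.984, -0.023], [0.109, 0.004, -0.994]]
ft_force: [1.4, -0.4, -6.3]
gripper_width: 0.0093
```

```bash
python3 - <<'E'
from h import *
go([.49,.043,.085],-10);arc(60,1)
S=grab("side");cv2.imwrite("pics/e.png",S["img"])
T=grab("top");cv2.imwrite("pics/eT.png",T["img"])
E
```

```text
t 16.92 tcp [0.5951 0.0245 0.2811] yaw -10.1 w 0.0093 F [ 1.4 -0.4 -6.3] j [ 0.37  0.22 -0.59  1.54  0.17  1.33 -0.42]
need tool mm [-127.5   -0.4  183.4] turn -0.02 tilt z [ 0.107 -0.023 -0.994]
angle est 56.55753889116479 r 0.23073207065635568 lat -0.0009863601496325064
[12.8 -1.  -5.3]
```

View pics/e.png

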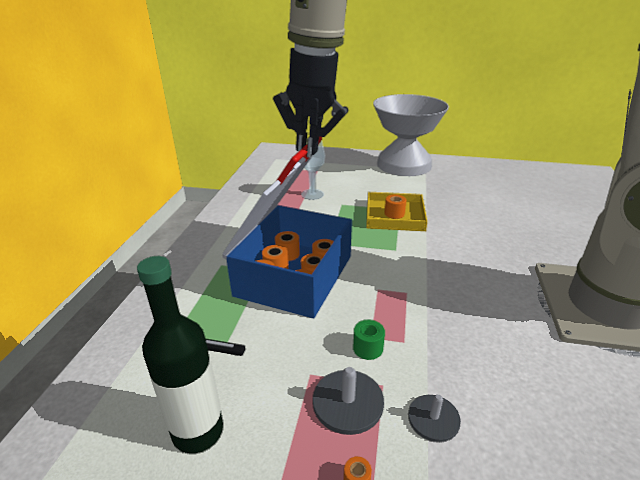

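View pics/eT.png

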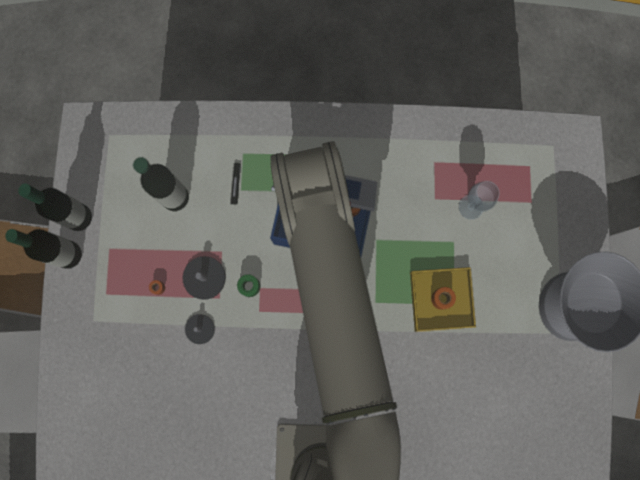

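The lid is open about 57–58° with the bar in the jaws at (308,145). The roll stands in the tray at top (444,298), and the bystanders have not moved. A small nudge towards 60°, then a rest.

Request:
servo_tool(
  targets=[
    [-1,5,0,-3,0],
    [-1,3,0,-2,0],
    [-1,0,0,0,0],
    [-1,0,0,0,0],
    [-1,0,0,0,0],
    [-1,0,0,0,0],
    [-1,0,0,0,0],
    [-1,0,0,0,0],
  ],
)

```text
t: 17.68
tcp_pos: [0.6011, 0.0234, 0.2851]
orientation: [[0.979, -0.175, 0.102], [-0.174, -0.985, -0.023], [0.105, 0.005, -0.994]]
ft_force: [1.2, 0.4, -8.3]
gripper_width: 0.0093
```

```bash
python3 - <<'E'
from h import *
go([.49,.043,.085],-10);arc(60,1);print(bot.state()["qd"].round(4))
S=grab("side","e2")
cv2.imwrite("pics/e2c.png",cv2.resize(S["img"][100:280,210:390],None,fx=3.3,fy=3.3))
T=grab("top")
for n,f in(("T",T),):
    for c in conts(mask(f,3,16,110,50),20):
        (x,y),r=cv2.minEnclosingCircle(c)
        if x>400:print(n,x,y,r,onz(f,(x,y),.05))
x,y,w,h=[cv2.boundingRect(c) for c in conts(mask(S,5,14,150,60)) if c[:,0,0].mean()>370 and c[:,0,1].mean()<260][0]
print("side roll",x,y,w,h,onz(S,(x+w/2,y+h/2),.0275))
for a in(51,55,60,65,68.7):
    b=np.radians(a);bx=np.array([np.cos(np.radians(-10)),np.sin(np.radians(-10)),0]);by=np.array([-bx[1],bx[0],0])
    H=np.array([.492,.0438,.1])+.23*bx
    print(a,(proj(S,[H-.18*np.cos(b)*bx+np.array([0,0,.18*np.sin(b)])+by*.11])-[210,100])[0]*3.3)
go([.49,.043,.085],-10);arc(60,1)
E
```

```text
t 17.68 tcp [0.6011 0.0234 0.2851] yaw -10.1 w 0.0093 F [ 1.2  0.4 -8.3] j [ 0.37  0.23 -0.59  1.51  0.18  1.34 -0.42]
need tool mm [-133.2   -0.8  187.2] turn -0.01 tilt z [ 0.102 -0.023 -0.994]
angle est 58.384369412614774 r 0.2307731098794195 lat -0.0010662172348002118
[ 6.2 -1.1 -2. ]
[-0.     -0.0012  0.0009  0.0013 -0.0007  0.0002  0.0005]
T 443.2272644042969 297.8636474609375 11.96511173248291 [ 0.43225075 -0.27985031  0.05      ]
side roll 385 195 21 24 [ 0.43287712 -0.27912521  0.0275    ]
51 [212.56643903 333.21250972]
55 [193.33690809 316.30932408]
60 [168.11803208 296.73220433]
65 [141.84768108 279.08777006]
68.7 [121.90400621 267.39171602]
t 17.78 tcp [0.6011 0.0234 0.2851] yaw -10.1 w 0.0096 F [ 1.2  1.1 -8.4] j [ 0.37  0.23 -0.59  1.51  0.18  1.34 -0.42]
need tool mm [-133.2   -0.8  187.2] turn -0.01 tilt z [ 0.102 -0.023 -0.994]
angle est 58.3844365092301 r 0.23079285601077965 lat -0.0010542333506811767
[ 6.2 -1.1 -2. ]
```

View pics/e2c.png

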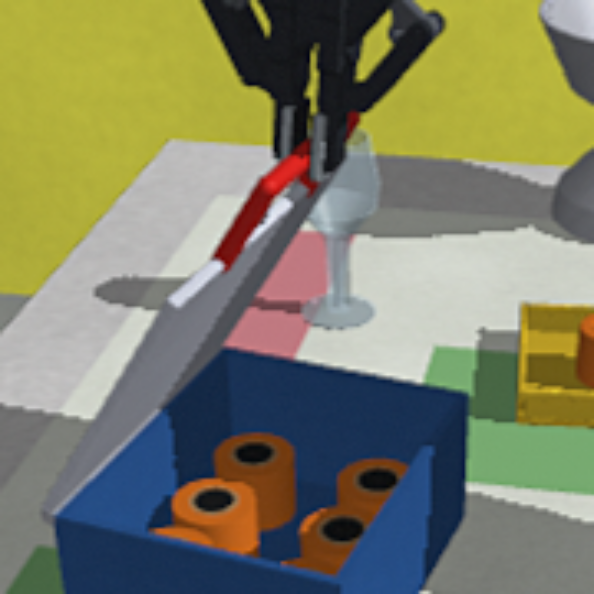

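The lid's near front corner is seen at (173,301), against a prediction of (168,297) for 60°. That gives 59°, in agreement with the 58.4° from the arm pose. The bar is firmly pinched and the arm is still, so I'm handing in.

```bash
python3 - <<'E'
from h import *
bot.job_done(); go([.49,.043,.085],-10);arc(60,1)
E
```

```text
the job is handed in; nothing more can be done
the job is handed in; nothing more can be done
```

I lifted the large orange roll off the larger spindle, stood it in the yellow tray and let go. I then pinched the red handle, raised the lid along its arc, held it there and handed the job in at about 17.8 s.

**Last checks:**
- **Lid:** the angle comes out at 58.4° from the arm pose and about 59° from the lid corner in the side picture, inside the 51 to 68.7° band. The joints were still, the bar was pinched, and the wrist felt about 8 N down.
- **Roll:** it stands upright and untouched, about 4 mm from the tray's middle in both camera views.
- **Bystanders:** the bottle, glass and corkscrew looked unmoved in the pictures.

**Off-plan:**
- **Tilt:** the tool leaned up to about 7° over the moves, which caused no trouble.
- **Side load:** it reached 18 N early in the lift. I eased it off by correcting the path.

No check failed, but the job reports no verdict and I could take no readings after handing in.

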